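Switch off the outlet left on

TASK

One of the four keys on the grey bench switch box has been left latched down. Working from the left end of the row to the right end, tap each key lightly with a fingertip, one after another, to feel which one is firm; then press that key to the bottom and let go so that it springs up like the others. Do not press any of the free keys hard, pick nothing up, and leave everything else on the bench where it lies.

Things in the scene. Friction and masses are not known exactly. Their poses are not given: they have to be found in the camera images.
- switch_box: Grey steel switch box fixed to the bench, 130 (x) x 280 (y) x 50 mm high, yaw within 0.35. Origin: centre of its underside; z up, +y along the row to the left as the robot sees it, -x its front. On top, 32 mm in front of the middle, a row of four identical white keys at y = +90, +30, -30, -90 mm; behind each a round black outlet, its rim 3 mm high. A mounting ear at each end.
- switch_0: One of the four identical key switches (numbers say nothing of its place in the row: that changes). Origin on the top face of the switch box, under the centre of its key; axes as the switch box. A black bezel 46 (x) x 36 (y) mm, 2 mm high, with a white key cap 34 (x) x 24 (y) mm in it.
- key_0_top (a point): Centre of the top face of the cap of switch_0; moves with the cap. 12 mm above the top of the switch box when the key is free and up, 9 mm when it is latched down, 5 mm when it is pressed to the bottom.
- key_0 (a joint): How far the cap of switch_0 is down, m: 0 free, 0.003 latched, 0.007 bottom (stop). Spring 1.2 N at the top, +0.9 N per mm, 7.5 N at the bottom. A free key gives at once to a light touch (2 mm at 3 N), springs back and does not latch. The latched key stays firm up to about 3 N; pressed past 6 mm and let go, it springs up to 0; pressed less, it stays latched.
- switch_1: One of the four identical key switches (numbers say nothing of its place in the row: that changes). Origin on the top face of the switch box, under the centre of its key; axes as the switch box. A black bezel 46 (x) x 36 (y) mm, 2 mm high, with a white key cap 34 (x) x 24 (y) mm in it.
- key_1_top (a point): Centre of the top face of the cap of switch_1; moves with the cap. 12 mm above the top of the switch box when the key is free and up, 9 mm when it is latched down, 5 mm when it is pressed to the bottom.
- key_1 (a joint): How far the cap of switch_1 is down, m: 0 free, 0.003 latched, 0.007 bottom (stop). Spring 1.2 N at the top, +0.9 N per mm, 7.5 N at the bottom. A free key gives at once to a light touch (2 mm at 3 N), springs back and does not latch. The latched key stays firm up to about 3 N; pressed past 6 mm and let go, it springs up to 0; pressed less, it stays latched.
- switch_2: One of the four identical key switches (numbers say nothing of its place in the row: that changes). Origin on the top face of the switch box, under the centre of its key; axes as the switch box. A black bezel 46 (x) x 36 (y) mm, 2 mm high, with a white key cap 34 (x) x 24 (y) mm in it.
- key_2_top (a point): Centre of the top face of the cap of switch_2; moves with the cap. 12 mm above the top of the switch box when the key is free and up, 9 mm when it is latched down, 5 mm when it is pressed to the bottom.
- key_2 (a joint): How far the cap of switch_2 is down, m: 0 free, 0.003 latched, 0.007 bottom (stop). Spring 1.2 N at the top, +0.9 N per mm, 7.5 N at the bottom. A free key gives at once to a light touch (2 mm at 3 N), springs back and does not latch. The latched key stays firm up to about 3 N; pressed past 6 mm and let go, it springs up to 0; pressed less, it stays latched.
- switch_3: One of the four identical key switches (numbers say nothing of its place in the row: that changes). Origin on the top face of the switch box, under the centre of its key; axes as the switch box. A black bezel 46 (x) x 36 (y) mm, 2 mm high, with a white key cap 34 (x) x 24 (y) mm in it.
- key_3_top (a point): Centre of the top face of the cap of switch_3; moves with the cap. 12 mm above the top of the switch box when the key is free and up, 9 mm when it is latched down, 5 mm when it is pressed to the bottom.
- key_3 (a joint): How far the cap of switch_3 is down, m: 0 free, 0.003 latched, 0.007 bottom (stop). Spring 1.2 N at the top, +0.9 N per mm, 7.5 N at the bottom. A free key gives at once to a light touch (2 mm at 3 N), springs back and does not latch. The latched key stays firm up to about 3 N; pressed past 6 mm and let go, it springs up to 0; pressed less, it stays latched.
- screw_carton: small green and yellow carton of screws, 66 x 111 x 51 mm, beyond the left end of the switch box. Loose, a bystander; origin at the centre of its underside.
- tape_measure: yellow pocket tape measure, 36 x 96 x 68 mm, beyond the right end of the switch box. Loose, a bystander; origin at the centre of its underside.
- hole_saw: red hole saw standing on its teeth, 60 mm across, 79 mm high, behind the switch box. Loose, a bystander; origin at the centre of its underside.
- marker: black and red marker pen, 130 mm long, lying in front of the switch box. Loose, a bystander; origin at the centre of its underside.
- screwdriver_orange: screwdriver with orange handle, 164 mm long, lying in front of the switch box. Loose, a bystander; origin at the centre of its underside.
- wood_block_1: spruce offcut, 60 x 91 x 22 mm, lying behind the switch box. Loose, a bystander; origin at the centre of its underside.

How it is judged:
On the way, in this order (a step that is already met when the one before it is completed fails the run):
1. the key at the left end is tapped with a finger (((y of switch_0 in the frame of switch_box between 0.07 and 0.11 m and contact force between the fingers and switch_0 above 0.4 N) or (y of switch_1 in the frame of switch_box between 0.07 and 0.11 m and contact force between the fingers and switch_1 above 0.4 N) or (y of switch_2 in the frame of switch_box between 0.07 and 0.11 m and contact force between the fingers and switch_2 above 0.4 N) or (y of switch_3 in the frame of switch_box between 0.07 and 0.11 m and contact force between the fingers and switch_3 above 0.4 N))), for 0.04 s.
2. the key second from the left is tapped with a finger (((y of switch_0 in the frame of switch_box between 0.01 and 0.05 m and contact force between the fingers and switch_0 above 0.4 N) or (y of switch_1 in the frame of switch_box between 0.01 and 0.05 m and contact force between the fingers and switch_1 above 0.4 N) or (y of switch_2 in the frame of switch_box between 0.01 and 0.05 m and contact force between the fingers and switch_2 above 0.4 N) or (y of switch_3 in the frame of switch_box between 0.01 and 0.05 m and contact force between the fingers and switch_3 above 0.4 N))), for 0.04 s.
3. the key third from the left is tapped with a finger (((y of switch_0 in the frame of switch_box between -0.05 and -0.01 m and contact force between the fingers and switch_0 above 0.4 N) or (y of switch_1 in the frame of switch_box between -0.05 and -0.01 m and contact force between the fingers and switch_1 above 0.4 N) or (y of switch_2 in the frame of switch_box between -0.05 and -0.01 m and contact force between the fingers and switch_2 above 0.4 N) or (y of switch_3 in the frame of switch_box between -0.05 and -0.01 m and contact force between the fingers and switch_3 above 0.4 N))), for 0.04 s.
4. the key at the right end is tapped with a finger (((y of switch_0 in the frame of switch_box between -0.11 and -0.07 m and contact force between the fingers and switch_0 above 0.4 N) or (y of switch_1 in the frame of switch_box between -0.11 and -0.07 m and contact force between the fingers and switch_1 above 0.4 N) or (y of switch_2 in the frame of switch_box between -0.11 and -0.07 m and contact force between the fingers and switch_2 above 0.4 N) or (y of switch_3 in the frame of switch_box between -0.11 and -0.07 m and contact force between the fingers and switch_3 above 0.4 N))), for 0.04 s.
5. the latched key is pressed and springs up, so that all four keys are up (value of joint each of key_0, key_1, key_2, key_3 below 0.0012 m), for 0.2 s.
At the end, for the whole second after the job is handed in: All four keys are up (each less than 1.2 mm down) and the loose things round the box lie within 20 mm of where they were (all of step 5 and distance of each of screw_carton, tape_measure, hole_saw, marker, screwdriver_orange, wood_block_1 from where it was at the start of the episode below 0.02 m); the robot touches nothing.
It fails at once if a free key is pressed more than 6 mm down (value of joint any of key_1, key_2, key_3 above 0.006 m).
It fails at once if a loose thing round the box is moved 20 mm or more, or lifted (distance of any of screw_carton, tape_measure, hole_saw, marker, screwdriver_orange, wood_block_1 from where it was at the start of the episode above 0.02 m).
It also fails if it takes over 48 s, if anything falls off the work surface, if the arm or the gripper's body presses on something with over 40 N, if the wrist force passes 120 N, or if a joint passes its speed limit or range.

ROBOT

A 7-joint arm with a two-finger parallel gripper is mounted at the origin on the work surface; the furniture and walls round the work are solid. World frame = base frame: x ahead of the robot, y to its left, z up, the work surface at z = 0. Lengths are in m, angles in rad, forces in N, time in s.
With the tool pointing down it reaches from about 0.425 to 0.875 m from the base axis. Payload 4.7 kg.
Tool frame: the origin (TCP) lies at the very end of the fingers, on their centre line; the grasp point (between the pads) lies behind it (ctrl.tcp_to_grasp is the z of the grasp point in the tool frame, in m); z points along the fingers, y is the line along which they close (so a half turn about z gives the same grasp; the last joint's range is limited). The gripper opens to 87 mm and grips with 3 to 60 N. Pads are 19 mm wide; open, the fingers measure 117 mm over their backs; the gripper's body (75 mm by 190 mm) begins 51 mm behind the grasp point.
Start: joints at [-1.194, 0.321, -0.07, 1.45, 0.023, 1.371, -0.057], TCP at [0.231, 0.608, 0.223] pointing down, gripper open.
Joint ranges: [-2.86, 2.86], [-0.3, 2.09], [-1.38, 1.24], [0.06, 2.45], [-1.56, 4.7], [0.09, 2.05], [-2.69, 2.69]. Speed limits (rad/s): [2.57, 2.57, 3.14, 3.14, 3.14, 3.14, 3.14].

INTERFACE

Orientations are given as a rotation vector (axis times angle).
In Python, from bench import ctrl gives the robot as it stands.
- The arm moves only by the tool step_arm, never from a script. Its argument "targets" is a list of rows, each a list of 7 numbers: the shift along the world's x, y, z in cm, then the turn, a rotation vector about the world's x, y, z in degrees, then the opening, from 0 (shut) to 1 (fully open). A call has exactly 5 rows; each row shifts and turns the commanded pose from where the row before left it; what a row does not reach is not made up. A row lasts 1/12 s, in which the tool goes at most 41.7 mm and 7.16 degrees, less where a joint would pass 70% of its speed; a pose out of reach is approached as far as the arm can. A call with a gripper value outside its range is refused whole. The fingers move at their own pace and stop on an object; "force" is the grip in N (left out, the last holds). Time passes only in rows, so rows that do not move let the fingers close, or fill a call up. It gives the time, the measured TCP pose, the force, the opening and the grip force at its end, in the units of the state.
- ctrl.get_state(): the state, without advancing time (a new reading comes with each control period).
- ctrl.get_image(name): name is "side" or "top" or "wrist"; returns (picture, depth): 420x560x3 uint8, red, green, blue; 420x560 float32, m along the optical axis (not along the pixel's ray), 0 where there is no reading.
- ctrl.camera_params(name): a dict with "intrinsics" (3x3 intrinsics, pixels), "rvec" (rotation vector, rad) and "tvec" (3), from world to camera coordinates, as OpenCV has them; the wrist camera has in their place "hand_eye" (4x4, takes a point from camera to tool coordinates, whose origin is the TCP and whose axes are the flange's). Camera axes: x right, y down, z forward; pixel columns grow to the right and rows downward; lengths in m; the calibration is good to about 2 mm. A picture is of the moment at which its call begins: read the wrist's pose just before it. camera_params takes no time and is no camera call.
- ctrl.close_job(): hands the job in; it is judged then, once.
The state is a dict: "time": time; "joint_positions": joint angles; "qd": joint speeds; "joint_torque": joint torques, N m; "position": TCP position; "tool_rot": TCP orientation; "ft_force": force on the tool from outside, world axes, zero at the start; "torque": the same for the moment, N m; "grip_width": opening from 0.0 (shut) to 1.0 (fully open); "grip_force": force on a finger pad.
Only numpy, scipy, OpenCV 4.12 (cv2) and the standard library are available. Lean on these libraries where they do the work, as an engineer would, in place of code of your own. Each camera call takes 0.05 s, during which the arm holds its last target. There are 200 camera calls.

## Working session

There is one attempt and no reset: what is moved stays moved. The work goes in short steps, Python scripts to look and compute and a tool call to move; the robot and the scene stay as the last step left them, time stands still between calls to the robot, and variables do not carry over. Pictures are saved under pics/ and viewed, at most 10 in all, crops included, and the job is handed in when it is done.

Besides the shell and the picture viewer there is one more tool, called in YAML: its name, and indented under it one key for each argument. step_arm: Moves the arm, as the interface text tells. Its arguments: {"type":"object","properties":{"targets":{"type":"array"},"force":{"type":"number"}},"required":["targets"]}

```bash
mkdir -p pics
python3 - <<'E'
from bench import ctrl
import cv2,numpy as np
s=ctrl.get_state();print(s)
for n in("top","side"):
    im,d=ctrl.get_image(n);cv2.imwrite(f"pics/{n}.png",im[:,:,::-1]);np.savez(f"{n}.npz",im=im,d=d);print(n,ctrl.camera_params(n))
E
```

```text
{'time': 0.0, 'joint_positions': array([-1.19387784,  0.32181215, -0.07008739,  1.45169063,  0.02261632,
        1.37077873, -0.05691459]), 'qd': array([-0.00097207, -0.00073684, -0.00100786,  0.00214353, -0.00063215,
       -0.00047298,  0.00144465]), 'joint_torque': array([ 4.82808025e-05, -4.91281736e+01, -4.03738786e-01, -3.12536788e+01,
       -6.39250455e-02,  4.34551982e-02,  1.73414060e-04]), 'position': array([0.23054566, 0.60714713, 0.22146073]), 'tool_rot': array([-5.66717139e-01, -3.08981835e+00,  2.96502974e-03]), 'ft_force': array([ 0.33665709, -0.51074897, -0.34210258]), 'torque': array([-0.00074309, -0.02576698, -0.00264148]), 'grip_force': 0.0, 'grip_width': 1.0023843197939746}
top {'intrinsics': array([[416.55876291,   0.        , 276.17638897],
       [  0.        , 416.55876291, 211.50516701],
       [  0.        ,   0.        ,   1.        ]]), 'rvec': array([ 2.15084318, -2.16913114,  0.10053283]), 'tvec': array([0.05390345, 0.52620466, 0.86846045])}
side {'intrinsics': array([[426.21728805,   0.        , 271.64817385],
       [  0.        , 426.21728805, 214.4514223 ],
       [  0.        ,   0.        ,   1.        ]]), 'rvec': array([ 0.17773375, -2.67562131,  1.48181682]), 'tvec': array([0.51731123, 0.06352911, 0.88868002])}
```

View pics/top.png

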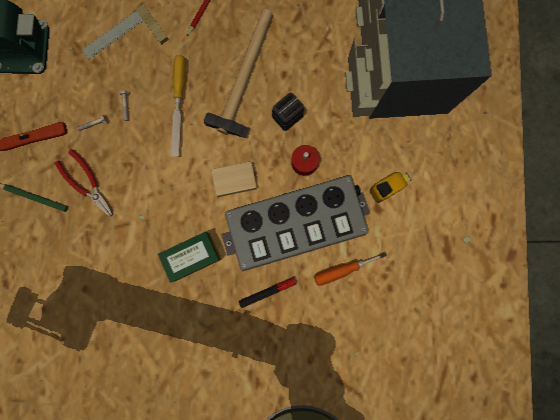

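View pics/side.png

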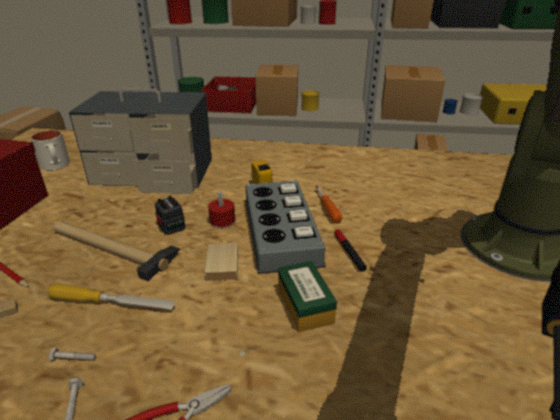

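Top view: box centre is near (297,222), with keys near (260,249), (287,240), (315,232) and (342,224). Side view: the box lies between the green carton, the red hole saw, the pen and the screwdriver. The arm isn't over the box in either view.

```bash
cat > h.py <<'E'
import numpy as np,cv2
from bench import ctrl
from scipy.spatial.transform import Rotation as Ro
def ray(n,uv,z):
    c=ctrl.camera_params(n);R=cv2.Rodrigues(c["rvec"])[0];C=-R.T@c["tvec"]
    d=R.T@np.linalg.inv(c["intrinsics"])@np.r_[uv,1]
    return C+d*(z-C[2])/d[2]
def keys(n,im,roi):
    hsv=cv2.cvtColor(im,cv2.COLOR_RGB2HSV);m=((hsv[...,2]>150)&(hsv[...,1]<60)).astype(np.uint8)
    k=np.zeros_like(m);x0,y0,x1,y1=roi;k[y0:y1,x0:x1]=m[y0:y1,x0:x1]
    k=cv2.morphologyEx(k,cv2.MORPH_CLOSE,np.ones((5,5)))
    out=[]
    for c in cv2.findContours(k,cv2.RETR_EXTERNAL,cv2.CHAIN_APPROX_NONE)[0]:
        if cv2.contourArea(c)>60: out.append((cv2.minAreaRect(c)[0],cv2.minAreaRect(c)[1],cv2.contourArea(c)))
    return out
E
python3 - <<'E'
from h import *
print(ctrl.tcp_to_grasp)
for n,roi in(("top",(240,205,360,265)),("side",(275,178,320,245))):
    z=np.load(n+".npz")
    for c,s,a in keys(n,z["im"],roi):print(n,np.round(c,1),np.round(s,1),a,np.round(ray(n,c,.062),4))
# box-top depth check
c=ctrl.camera_params("top");R=cv2.Rodrigues(c["rvec"])[0];d=np.load("top.npz")["d"]
for u,v in((260,249),(287,240),(315,232),(342,224),(297,222),(273,245)):
    q=d[v,u]*np.linalg.inv(c["intrinsics"])@np.r_[u,v,1];print(np.round(R.T@(q-c["tvec"]),4))
E
```

```text
-0.0187
top [258.6 248.6] [15.2  9.9] 129.5 [0.4467 0.0857 0.062 ]
top [286.4 240.4] [15.2  9.9] 129.5 [0.4631 0.0284 0.062 ]
top [314.2 232.1] [15.5  9.8] 130.0 [ 0.4797 -0.029   0.062 ]
top [342.  223.9] [15.2  9.9] 130.0 [ 0.496  -0.0865  0.062 ]
side [304.  230.5] [ 7. 16.] 90.5 [0.4448 0.0925 0.062 ]
side [297.9 213.5] [ 6.7 14.1] 76.5 [0.462  0.0313 0.062 ]
side [292.5 199. ] [ 6. 13.] 62.0 [ 0.4792 -0.0276  0.062 ]
[0.446  0.083  0.0593]
[0.464  0.0272 0.0609]
[ 0.4797 -0.0304  0.0644]
[ 0.4958 -0.0863  0.0631]
[0.5021 0.0056 0.0469]
[0.4542 0.0563 0.0509]
```

step_arm:
  targets:
    - [1.4,-3.4,-0.4,0,0,-3.5,0]
    - [1.4,-3.4,-0.4,0,0,-3.5,0]
    - [1.4,-3.4,-0.4,0,0,-3.5,0]
    - [1.4,-3.4,-0.4,0,0,-3.5,0]
    - [1.4,-3.4,-0.4,0,0,-3.5,0]
  force: 10

```text
time: 0.52
position: [0.301, 0.4357, 0.2019]
tool_rot: [-1.034, -2.966, 0.001]
ft_force: [1.1, 1.4, 0.2]
grip_width: 0.712
grip_force: 0.0
```

step_arm:
  targets:
    - [1.4,-3.4,-0.4,0,0,-3.5,0]
    - [1.4,-3.4,-0.4,0,0,-3.5,0]
    - [1.4,-3.4,-0.4,0,0,-3.5,0]
    - [1.4,-3.4,-0.4,0,0,-3.5,0]
    - [1.4,-3.4,-0.4,0,0,-3.5,0]

```text
time: 0.93
position: [0.3708, 0.2657, 0.1821]
tool_rot: [-1.474, -2.774, 0.0]
ft_force: [0.5, 1.0, 0.0]
grip_width: 0.328
grip_force: 0.0
```

step_arm:
  targets:
    - [1.4,-3.4,-0.4,0,0,-3.6,0]
    - [1.4,-3.4,-0.4,0,0,-3.6,0]
    - [1.4,-3.4,-0.4,0,0,-3.6,0]
    - [1.4,-3.4,-0.4,0,0,-3.6,0]
    - [0.6,-1,-0.4,0,0,-3.6,0]

```text
time: 1.35
position: [0.4341, 0.1157, 0.1624]
tool_rot: [1.898, 2.502, -0.001]
ft_force: [-0.1, -0.1, 0.3]
grip_width: 0.02
grip_force: 0.0
```

step_arm:
  targets:
    - [0,0,0,0,0,0,0]
    - [0,0,0,0,0,0,0]
    - [0,0,0,0,0,0,0]
    - [0,0,0,0,0,0,0]
    - [0,0,0,0,0,0,0]

```text
time: 1.77
position: [0.4323, 0.123, 0.1627]
tool_rot: [1.882, 2.515, 0.0]
ft_force: [-0.1, 0.2, -0.5]
grip_width: 0.008
grip_force: 0.0
```

step_arm:
  targets:
    - [0.7,-1.8,-1.9,0,0,0,0]
    - [0.7,-1.8,-1.9,0,0,0,0]
    - [0,0,-1.9,0,0,0,0]
    - [0,0,-1.9,0,0,0,0]
    - [0,0,-1.2,0,0,0,0]

```text
time: 2.18
position: [0.4457, 0.086, 0.073]
tool_rot: [-1.884, -2.513, 0.002]
ft_force: [-0.5, 0.4, 0.6]
grip_width: 0.005
grip_force: 0.0
```

step_arm:
  targets:
    - [0,0,0,0,0,0,0]
    - [0,0,0,0,0,0,0]
    - [0,0,0,0,0,0,0]
    - [0,0,0,0,0,0,0]
    - [0,0,0,0,0,0,0]

```text
time: 2.6
position: [0.4475, 0.0862, 0.0756]
tool_rot: [1.885, 2.512, 0.003]
ft_force: [-0.6, -0.7, -0.4]
grip_width: 0.005
grip_force: 0.0
```

Run:
```python
from h import *
print(ctrl.get_state()["position"],ctrl.get_state()["ft_force"])
a=ctrl.get_image("side")[0];b=ctrl.get_image("top")[0]
A=cv2.resize(a[130:270,210:370],None,fx=2.5,fy=2.5);B=cv2.resize(b[180:320,210:370],None,fx=2.5,fy=2.5)
cv2.imwrite("pics/a.png",np.hstack([A,B])[:,:,::-1])
```

```text
[0.44747346 0.08618623 0.07562522] [-0.56867927 -0.74673124 -0.35304026]
```

View pics/a.png

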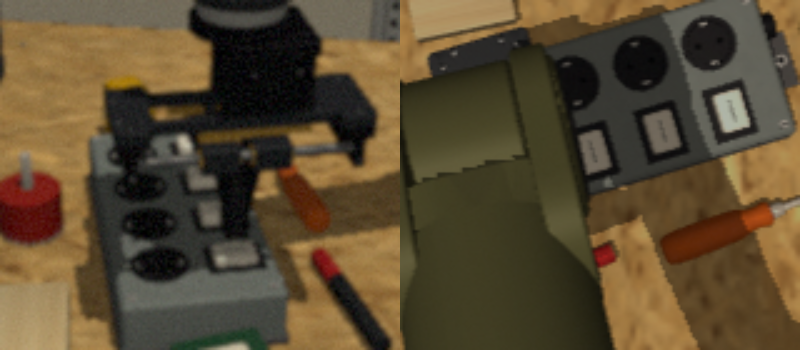

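The side crop shows the closed fingertips at (236,237), just above the left key at (236,256) and centred over it. I'll go down in small steps and watch the force.

step_arm:
  targets:
    - [0,0,-0.7,0,0,0,0]
    - [0,0,-0.4,0,0,0,0]
    - [0,0,-0.2,0,0,0,0]
    - [0,0,-0.2,0,0,0,0]
    - [0,0,0,0,0,0,0]

```text
time: 3.12
position: [0.4462, 0.0855, 0.0592]
tool_rot: [-1.886, -2.512, 0.002]
ft_force: [-2.2, -0.9, 4.0]
grip_width: 0.01
grip_force: 1.7
```

step_arm:
  targets:
    - [0,0,0,0,0,0,0]
    - [0,0,0,0,0,0,0]
    - [0,0,0,0,0,0,0]
    - [0,0,0,0,0,0,0]
    - [0,0,0,0,0,0,0]

```text
time: 3.53
position: [0.4468, 0.0858, 0.0596]
tool_rot: [1.886, 2.512, 0.0]
ft_force: [0.2, -1.3, -0.4]
grip_width: 0.002
grip_force: 0.0
```

step_arm:
  targets:
    - [0,0,0.1,0,0,0,0]
    - [0,0,0,0,0,0,0]
    - [0,0,0,0,0,0,0]
    - [0,0,0,0,0,0,0]
    - [0,0,0,0,0,0,0]

```text
time: 3.95
position: [0.4467, 0.0857, 0.0606]
tool_rot: [1.886, 2.512, 0.0]
ft_force: [-0.1, 1.5, -1.0]
grip_width: 0.003
grip_force: 0.0
```

step_arm:
  targets:
    - [0,0,-0.1,0,0,0,0]
    - [0,0,-0.1,0,0,0,0]
    - [0,0,0,0,0,0,0]
    - [0,0,0,0,0,0,0]
    - [0,0,0,0,0,0,0]

```text
time: 4.37
position: [0.4469, 0.0857, 0.0588]
tool_rot: [1.886, 2.512, 0.0]
ft_force: [-0.7, -0.7, 4.6]
grip_width: 0.009
grip_force: 1.9
```

Force is about 0 N at z=59.6 mm and 4.6 N at 58.8 mm, so the left key is firm. Next I'll tap the others for comparison.

step_arm:
  targets:
    - [0,0,1.6,0,0,0,0]
    - [0.8,-2.8,0,0,0,0,0]
    - [0.8,-2.9,0,0,0,0,0]
    - [0,0,0,0,0,0,0]
    - [0,0,-0.6,0,0,0,0]

```text
time: 4.78
position: [0.4638, 0.0272, 0.0691]
tool_rot: [1.89, 2.508, 0.002]
ft_force: [-0.5, 1.3, 0.0]
grip_width: 0.007
grip_force: 0.0
```

step_arm:
  targets:
    - [0,0,-0.3,0,0,0,0]
    - [0,0,-0.2,0,0,0,0]
    - [0,0,-0.2,0,0,0,0]
    - [0,0,-0.1,0,0,0,0]
    - [0,0,0,0,0,0,0]

```text
time: 5.2
position: [0.4619, 0.0295, 0.0603]
tool_rot: [-1.884, -2.512, 0.001]
ft_force: [-3.0, 0.9, 4.4]
grip_width: 0.008
grip_force: 1.8
```

step_arm:
  targets:
    - [0,0,0,0,0,0,0]
    - [0,0,0,0,0,0,0]
    - [0,0,0,0,0,0,0]
    - [0,0,0,0,0,0,0]
    - [0,0,0,0,0,0,0]

```text
time: 5.62
position: [0.463, 0.029, 0.0608]
tool_rot: [1.886, 2.512, 0.001]
ft_force: [-2.7, 2.1, 3.1]
grip_width: 0.009
grip_force: 1.6
```

The second key holds 3.1 N at 60.8 mm, so it's springy and free. On to the third.

step_arm:
  targets:
    - [0,0,1.4,0,0,0,0]
    - [0.8,-2.8,0,0,0,0,0]
    - [0.9,-3.0,0,0,0,0,0]
    - [0,0,0,0,0,0,0]
    - [0,0,-0.6,0,0,0,0]

```text
time: 6.03
position: [0.4813, -0.0316, 0.0694]
tool_rot: [1.889, 2.506, 0.002]
ft_force: [0.6, -0.2, -0.5]
grip_width: 0.006
grip_force: 0.0
```

step_arm:
  targets:
    - [0,0,-0.3,0,0,0,0]
    - [0,0,-0.2,0,0,0,0]
    - [0,0,-0.2,0,0,0,0]
    - [0,0,-0.1,0,0,0,0]
    - [0,0,0,0,0,0,0]

```text
time: 6.45
position: [0.479, -0.0285, 0.0603]
tool_rot: [-1.884, -2.512, 0.001]
ft_force: [-2.3, 1.2, 3.5]
grip_width: 0.006
grip_force: 1.8
```

step_arm:
  targets:
    - [0,0,0,0,0,0,0]
    - [0,0,0,0,0,0,0]
    - [0,0,0,0,0,0,0]
    - [0,0,0,0,0,0,0]
    - [0,0,0,0,0,0,0]

```text
time: 6.87
position: [0.4799, -0.029, 0.0607]
tool_rot: [1.886, 2.513, 0.001]
ft_force: [-1.5, 1.7, 3.8]
grip_width: 0.001
grip_force: 1.6
```

The third key is free as well. Next is the right end.

step_arm:
  targets:
    - [0,0,1.4,0,0,0,0]
    - [0.8,-2.8,0,0,0,0,0]
    - [0.8,-2.9,0,0,0,0,0]
    - [0,0,0,0,0,0,0]
    - [0,0,-0.6,0,0,0,0]

```text
time: 7.28
position: [0.4972, -0.0888, 0.0694]
tool_rot: [1.889, 2.506, 0.002]
ft_force: [-0.4, -0.0, 0.6]
grip_width: 0.004
grip_force: 0.0
```

step_arm:
  targets:
    - [0,0,-0.3,0,0,0,0]
    - [0,0,-0.2,0,0,0,0]
    - [0,0,-0.2,0,0,0,0]
    - [0,0,-0.1,0,0,0,0]
    - [0,0,0,0,0,0,0]

```text
time: 7.7
position: [0.4951, -0.0854, 0.0604]
tool_rot: [-1.884, -2.512, 0.0]
ft_force: [-2.1, 0.6, 4.1]
grip_width: 0.004
grip_force: 1.8
```

step_arm:
  targets:
    - [0,0,0,0,0,0,0]
    - [0,0,0,0,0,0,0]
    - [0,0,0,0,0,0,0]
    - [0,0,0,0,0,0,0]
    - [0,0,0,0,0,0,0]

```text
time: 8.12
position: [0.4959, -0.086, 0.0607]
tool_rot: [1.886, 2.513, 0.001]
ft_force: [-1.7, 1.6, 4.1]
grip_width: 0.004
grip_force: 1.6
```

The three keys on the right are free, so the left one is the latched key. I'll go back to it and press it down.

step_arm:
  targets:
    - [0,0,1.6,0,0,0,0]
    - [-1.0,3.5,0,0,0,0,0]
    - [-1.0,3.5,0,0,0,0,0]
    - [-1.0,3.5,0,0,0,0,0]
    - [-1.0,3.5,0,0,0,0,0]

```text
time: 8.53
position: [0.4558, 0.0546, 0.0767]
tool_rot: [1.886, 2.51, 0.002]
ft_force: [0.8, 0.2, 0.1]
grip_width: 0.011
grip_force: 0.0
```

step_arm:
  targets:
    - [-0.9,3.2,0,0,0,0,0]
    - [0,0,0,0,0,0,0]
    - [0,0,0,0,0,0,0]
    - [0,0,-0.7,0,0,0,0]
    - [0,0,-0.6,0,0,0,0]

```text
time: 8.95
position: [0.4475, 0.0844, 0.0632]
tool_rot: [1.888, 2.51, 0.001]
ft_force: [-1.1, -0.8, -0.4]
grip_width: 0.003
grip_force: 0.0
```

step_arm:
  targets:
    - [0,0,-0.3,0,0,0,0]
    - [0,0,-0.2,0,0,0,0]
    - [0,0,-0.2,0,0,0,0]
    - [0,0,-0.1,0,0,0,0]
    - [0,0,0,0,0,0,0]

```text
time: 9.37
position: [0.4466, 0.0841, 0.0557]
tool_rot: [-1.888, -2.511, 0.003]
ft_force: [-3.9, -2.7, 8.9]
grip_width: 0.006
grip_force: 4.0
```

step_arm:
  targets:
    - [0,0,-0.1,0,0,0,0]
    - [0,0,-0.1,0,0,0,0]
    - [0,0,0,0,0,0,0]
    - [0,0,0,0,0,0,0]
    - [0,0,0,0,0,0,0]

```text
time: 9.78
position: [0.4466, 0.0841, 0.0552]
tool_rot: [-1.888, -2.51, 0.003]
ft_force: [-8.7, -4.4, 19.7]
grip_width: 0.008
grip_force: 9.8
```

It's at the stop: 19.7 N at 55.2 mm. I'll release it, then touch it lightly to check that it came up.

step_arm:
  targets:
    - [0,0,0.5,0,0,0,0]
    - [0,0,0.5,0,0,0,0]
    - [0,0,0.5,0,0,0,0]
    - [0,0,0,0,0,0,0]
    - [0,0,0,0,0,0,0]

```text
time: 10.2
position: [0.4469, 0.0858, 0.0686]
tool_rot: [1.886, 2.512, 0.001]
ft_force: [0.2, -0.6, -0.8]
grip_width: 0.005
grip_force: 0.0
```

step_arm:
  targets:
    - [0,0,-0.3,0,0,0,0]
    - [0,0,-0.2,0,0,0,0]
    - [0,0,-0.1,0,0,0,0]
    - [0,0,0,0,0,0,0]
    - [0,0,0,0,0,0,0]

```text
time: 10.62
position: [0.4463, 0.0857, 0.0624]
tool_rot: [-1.886, -2.512, 0.001]
ft_force: [-1.5, -1.0, 1.5]
grip_width: 0.004
grip_force: 0.8
```

The fingertip now meets it at 62.4 mm, so the key is up. I'll back off and take a last look.

step_arm:
  targets:
    - [0,0,2,0,0,0,0]
    - [0,0,3,0,0,0,0]
    - [0,0,3,0,0,0,0]
    - [-0.5,3,2,0,0,0,0]
    - [-0.8,4,0,0,0,0,0]

```text
time: 11.03
position: [0.4377, 0.1545, 0.1676]
tool_rot: [1.893, 2.502, 0.013]
ft_force: [1.0, 0.6, 0.5]
grip_width: 0.007
grip_force: 0.0
```

step_arm:
  targets:
    - [-0.8,4,0,0,0,0,0]
    - [-0.8,4,0,0,0,0,0]
    - [-0.8,4,0,0,0,0,0]
    - [0,0,0,0,0,0,0]
    - [0,0,0,0,0,0,0]

```text
time: 11.45
position: [0.4086, 0.278, 0.1622]
tool_rot: [1.879, 2.518, -0.001]
ft_force: [-1.0, -0.3, 0.0]
grip_width: 0.006
grip_force: 0.0
```

Run:
```python
from h import *
s=ctrl.get_state();print(s["position"],s["ft_force"])
b=ctrl.get_image("top")[0];a0=np.load("top.npz")["im"]
cv2.imwrite("pics/b.png",np.hstack([cv2.resize(x[130:320,150:420],(400,281)) for x in(a0,b)])[:,:,::-1])
```

```text
[0.40859077 0.27803553 0.16216398] [-0.99458076 -0.28048848  0.00697157]
```

View pics/b.png

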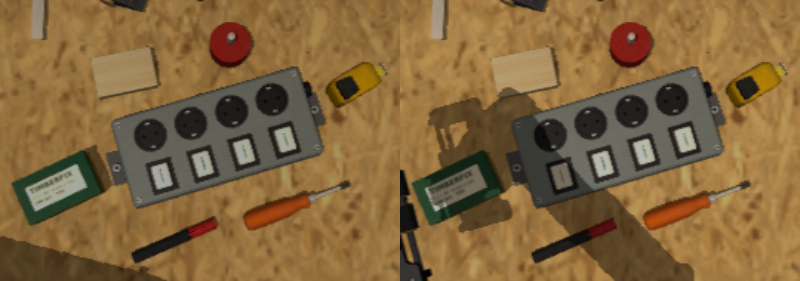

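Before (left) and after (right) match: the carton (455,187), pen (573,240), screwdriver (695,205) and the other loose things haven't moved, and the arm is clear of everything.

```bash
python3 -c "
from bench import ctrl
print(ctrl.close_job())"
```

```text
the job is handed in; nothing more can be done
None
```

I tapped all four keys from left to right, found the left-end key latched, pressed it to the stop and felt it spring up again; nothing else moved, and the job is handed in, with no verdict shown.

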